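Unhook two linked hangers from a sloping drip rack and bin them singly

TASK

Two steel hangers hang hooked together on the sloping drip rack. Unhook the lower one from the upper one while the upper one stays on the rack, then unhook the upper one from the rack, and lay each of them flat, hook lip upwards, in a compartment of the grey tray, one hanger to a compartment (either one); a hanger only comes off its lipped hook when it is lifted a little and twisted until its link lines up with the lip. Leave the glassware and bottles standing where they are.

Things in the scene. Friction and masses are not known exactly. Their poses are not given: they have to be found in the camera images.
- upper_hanger: Hanger of 8 mm steel rod with a ribbed blue handle block; 138 mm long, 29 mm high, about 0.16 kg. Origin: on its flat underside, where a stem sits in the upper end of its link; x along the hanger to the link end, y sideways, z out of the underside. It hangs by its link on the rack's hook, flat on the board, x up the slope.
- lower_hanger: Hanger of 8 mm steel rod with a ribbed orange handle block; 138 mm long, 29 mm high, about 0.16 kg. Origin: on its flat underside, where a stem sits in the upper end of its link; x along the hanger to the link end, y sideways, z out of the underside. It hangs by its link on the upper hanger's hook, its link on that hanger's shank, its handle on the board.
- upper_hanger_link (a point): Centre of the upper hanger's oblong closed link (hanger frame x = -20, z = 12.5 mm). Opening 48 mm along x (x = -44 to +4) by 24 mm, corners chamfered 9 mm; 64x40 mm outside; its rod lies between z = 8.5 and 16.5 mm, so it rides over the 8 mm shank or boss below it.
- upper_hanger_grip (a point): Centre of the upper hanger's blue handle block (hanger frame x = -76, z = 12 mm): 36 mm (x) by 20 mm (y) by 24 mm (z = 0 to 24); grip it across y. Below it the 8 mm shank (z = 0 to 8) runs on to the hook.
- upper_hanger_foot (a point): Foot of the stem of the upper hanger's own hook (hanger frame x = -122, z = 4 mm). Stem: 8 mm rod along z. On its top a side lip of 8 mm rod, z = 21 to 29 mm; the lip's end centre lies 26 mm from the stem axis towards (-cos 70, +sin 70 degrees) in the hanger's x, y, i.e. to its +y side, 70 degrees away from -x.
- lower_hanger_link (a point): Centre of the lower hanger's oblong closed link (hanger frame x = -20, z = 12.5 mm). Opening 48 mm along x (x = -44 to +4) by 24 mm, corners chamfered 9 mm; 64x40 mm outside; its rod lies between z = 8.5 and 16.5 mm, so it rides over the 8 mm shank or boss below it.
- lower_hanger_grip (a point): Centre of the lower hanger's orange handle block (hanger frame x = -76, z = 12 mm): 36 mm (x) by 20 mm (y) by 24 mm (z = 0 to 24); grip it across y. Below it the 8 mm shank (z = 0 to 8) runs on to the hook.
- lower_hanger_foot (a point): Foot of the stem of the lower hanger's own hook (hanger frame x = -122, z = 4 mm). Stem: 8 mm rod along z. On its top a side lip of 8 mm rod, z = 21 to 29 mm; the lip's end centre lies 26 mm from the stem axis towards (-cos 70, +sin 70 degrees) in the hanger's x, y, i.e. to its +y side, 70 degrees away from -x.
- rack: Fixed drip rack: white board 305 mm long, 120 mm wide, sloping up away from the robot at 28 degrees from level, on a grey base 270x120 mm and aluminium posts, top edge about 160 mm high. Origin: centre of its base on the bench; x to its high side, y left, z up. The board's surface starts 18 mm up at x = -135 mm.
- rack_hook (a point): The fixed hook near the top of the board. Origin: on the board's surface on the stem's axis; x points up the slope, y left, z out of the board. Stem of 8 mm rod along z; lip of 8 mm rod at z = 21 to 29 mm, its end centre 26 mm from the stem axis towards (-cos 70, +sin 70 degrees) in x, y; a round boss, 36 mm wide and 8 mm high, round its foot.
- tray: Fixed grey open tray, 200 mm (x) by 165 mm (y), 42 mm high, walls and floor 5 mm; a divider along x at y = 0, as high as the walls, makes two compartments of 190x75 mm. Origin: centre of its underside on the bench; z up.
- flow_rig: Fixed tall test rig of aluminium profile to the right of the rack, an obstacle for the swinging arm: feet from about y = -0.21 to 0.09 m, valve and frame at x = 0.48 to 0.9 m, more than 0.5 m high. Fold the arm in (tool about 0.40 m from the base axis, 0.4 m up) to swing past it. Origin: centre of its base on the bench.
- erlenmeyer_1: Bystander: conical glass flask without stopper, 64 mm wide, 105 mm tall, loose on the bench; leave it. Origin: centre of its underside, z up.
- erlenmeyer_2: Bystander: small conical flask with red-brown stopper, 51 mm wide, 94 mm tall, loose on the bench; leave it. Origin: centre of its underside, z up.
- beaker_1: Bystander: glass beaker with pale green contents, 74x80 mm, 94 mm tall, loose on the bench; leave it. Origin: centre of its underside, z up.
- cylinder_1: Bystander: glass measuring cylinder, 58 mm wide at the foot, 212 mm tall, loose on the bench; leave it. Origin: centre of its underside, z up.
- dropper_1: Bystander: brown dropper bottle with black cap, 39 mm wide, 110 mm tall, loose on the bench; leave it. Origin: centre of its underside, z up.
- petri_1: Bystander: petri dish, 61 mm wide, 14 mm tall, loose on the bench; leave it. Origin: centre of its underside, z up.

How it is judged:
On the way, in this order (a step that is already met when the one before it is completed fails the run):
1. the lower hanger is off the upper hanger's hook while the upper one still hangs on the rack (distance between lower_hanger and upper_hanger_foot above 0.08 m and distance between upper_hanger and rack_hook below 0.03 m), for 0.2 s.
2. the upper hanger is off the rack's hook (distance between upper_hanger and rack_hook above 0.08 m), for 0.2 s.
At the end, for the whole second after the job is handed in: Both hangers lie in the tray, one in each compartment (link and hook foot of each inside the walls and on its own side of the divider, no higher than 35 mm above the bench), within 20 degrees of flat with the underside down, and at rest; every bystander upright within 3 cm of where it stood (((angle between each of upper_hanger, lower_hanger's own z axis and vertical below 0.35 rad and y of upper_hanger_link in the frame of tray between 0.004 and 0.081 m and x of upper_hanger_link in the frame of tray between -0.098 and 0.098 m and z of each of upper_hanger_link, upper_hanger_foot, lower_hanger_link, lower_hanger_foot in the frame of tray below 0.035 m and y of upper_hanger_foot in the frame of tray between 0.004 and 0.081 m and x of upper_hanger_foot in the frame of tray between -0.098 and 0.098 m and y of lower_hanger_link in the frame of tray between -0.081 and -0.004 m and x of lower_hanger_link in the frame of tray between -0.098 and 0.098 m and y of lower_hanger_foot in the frame of tray between -0.081 and -0.004 m and x of lower_hanger_foot in the frame of tray between -0.098 and 0.098 m) or (angle between each of upper_hanger, lower_hanger's own z axis and vertical below 0.35 rad and y of upper_hanger_link in the frame of tray between -0.081 and -0.004 m and x of upper_hanger_link in the frame of tray between -0.098 and 0.098 m and z of each of upper_hanger_link, upper_hanger_foot, lower_hanger_link, lower_hanger_foot in the frame of tray below 0.035 m and y of upper_hanger_foot in the frame of tray between -0.081 and -0.004 m and x of upper_hanger_foot in the frame of tray between -0.098 and 0.098 m and y of lower_hanger_link in the frame of tray between 0.004 and 0.081 m and x of lower_hanger_link in the frame of tray between -0.098 and 0.098 m and y of lower_hanger_foot in the frame of tray between 0.004 and 0.081 m and x of lower_hanger_foot in the frame of tray between -0.098 and 0.098 m)) and linear speed of each of upper_hanger, lower_hanger below 0.02 m/s and distance of each of erlenmeyer_1, erlenmeyer_2, beaker_1, cylinder_1, dropper_1, petri_1 from where it was at the start of the episode below 0.03 m and angle between each of erlenmeyer_1, erlenmeyer_2, beaker_1, cylinder_1, dropper_1, petri_1's own z axis and vertical below 0.2 rad); the robot touches nothing.
It fails at once if a piece of glassware or a bottle is knocked over or pushed more than 4 cm (distance of any of erlenmeyer_1, erlenmeyer_2, beaker_1, cylinder_1, dropper_1, petri_1 from where it was at the start of the episode above 0.04 m or angle between any of erlenmeyer_1, erlenmeyer_2, beaker_1, cylinder_1, dropper_1, petri_1's own z axis and vertical above 0.5 rad).
It also fails if it takes over 72 s, if anything falls off the work surface, if the arm or the gripper's body presses on something with over 40 N, if the wrist force passes 120 N, or if a joint passes its speed limit or range.

ROBOT

A 6-joint arm with a two-finger parallel gripper is mounted at the origin on a cart in front of the work surface, level with it; the furniture and walls round the work are solid. World frame = base frame: x ahead of the robot, y to its left, z up, the work surface at z = 0. Lengths are in m, angles in rad, forces in N, time in s.
With the tool pointing down it reaches from about 0.425 to 0.925 m from the base axis. Payload 12.5 kg.
Tool frame: the origin (TCP) lies midway between the tips of the shut fingers; the grasp point (between the pads) lies 19 mm behind it; z points along the fingers, y is the line along which they close (so a half turn about z gives the same grasp; the last joint's range is limited). The gripper opens to 85 mm and grips with 20 to 120 N. Pads are 22 mm wide; open, the fingers measure 114 mm over their backs; the gripper's body (76 mm by 85 mm) begins 54 mm behind the grasp point. The pads swing forward as they close: fully open they stand 13 mm farther back than shut.
Start: joints at [1.136, 0.491, 1.559, -0, 1.092, -0.106], TCP at [0.202, 0.592, 0.231] pointing down, gripper open.
Joint ranges: [-3.1, 3.1], [-0.84, 2.19], [0.05, 2.79], [-1.13, 4.28], [0.06, 2.93], [-2.69, 2.69]. Speed limits (rad/s): [2.22, 2.22, 2.79, 3.14, 3.14, 3.14].

INTERFACE

Orientations are given as a 3x3 rotation matrix whose columns are the frame's x, y, z axes.
In Python, from station import manip gives the robot as it stands.
- The arm moves only by the shell command python3 steer.py 'ROWS' [FORCE]. ROWS is a JSON list of rows, 1 to 20 of them, each of 7 numbers: a rotation vector rx, ry, rz in rad, then dx, dy, dz in m, then the finger opening in m; each row is the pose to reach, as a shift and turn from the pose commanded when the command began, along the tool's axes at that moment; what a row does not reach only later rows make up. A row lasts 1/12 s, in which the tool goes at most 0.0417 m and 0.125 rad, less where a joint would pass 70% of its speed; a pose out of reach is approached as far as the arm can. The fingers move at their own pace and stop on an object; FORCE is the grip in N (left out, the last holds). Time passes only in rows, so rows that do not move let the fingers close. It prints the time, the measured TCP pose, the force, the opening and the grip force at its end.
- manip.get_obs(): the state, without advancing time (a new reading comes with each control period).
- manip.grab_frame(name): name is "side" or "top" or "wrist"; returns a dict with "frame" (480x640x3 uint8, blue, green, red), "range_z" (480x640 float32, m along the optical axis (not along the pixel's ray), 0 where there is no reading), "vfov" (degrees; the focal length in pixels is half the picture's height over the tangent of half this angle, whatever the lens; pixels are square), "cx", "cy" (the principal point, pixels), "world_from_camera" (4x4, takes a point from camera to world coordinates); the wrist camera has in their place "T_tool_cam" (4x4, takes a point from camera to tool coordinates, whose origin is the TCP and whose axes are the flange's). Camera axes: x right, y down, z forward; pixel columns grow to the right and rows downward; lengths in m; the calibration is good to about 2 mm. A picture is of the moment at which its call begins: read the wrist's pose just before it.
- manip.hand_in(): hands the job in; it is judged then, once.
The state is a dict: "t": time; "joint_positions": joint angles; "qd": joint speeds; "tau": joint torques, N m; "tool_pos": TCP position; "eef_rot": TCP orientation; "ft_force": force on the tool from outside, world axes, zero at the start; "moment": the same for the moment, N m; "width": finger opening in m; "finger_force": force on a finger pad.
Only numpy, scipy, OpenCV 4.12 (cv2) and the standard library are available. Lean on these libraries where they do the work, as an engineer would, in place of code of your own. Each camera call takes 0.05 s, during which the arm holds its last target. There are 200 camera calls.

## Working session

There is one attempt and no reset: what is moved stays moved. The work goes in short steps, Python scripts to look and compute and a shell command to move; the robot and the scene stay as the last step left them, time stands still between calls to the robot, and variables do not carry over. Pictures are saved under pics/ and viewed, at most 10 in all, crops included, and the job is handed in when it is done.

```bash
ls; mkdir -p pics; cat > h.py <<'E'
import numpy as np, cv2
from station import manip
def cam(name):
    o=manip.get_obs(); d=manip.grab_frame(name)
    f=240/np.tan(np.radians(d["vfov"])/2)
    if name=="wrist":
        T=np.eye(4);T[:3,:3]=o["eef_rot"];T[:3,3]=o["tool_pos"];T=T@np.array(d["T_tool_cam"])
    else: T=np.array(d["world_from_camera"])
    d["f"]=f;d["T"]=T
    return d
def cloud(d):
    z=d["range_z"].astype(float);v,u=np.mgrid[:480,:640]
    P=np.stack([(u-d["cx"])/d["f"]*z,(v-d["cy"])/d["f"]*z,z],-1)
    return P@d["T"][:3,:3].T+d["T"][:3,3]
def proj(d,p):
    q=np.linalg.inv(d["T"])@np.append(p,1);return d["cx"]+d["f"]*q[0]/q[2],d["cy"]+d["f"]*q[1]/q[2]
E
python3 - <<'E'
from h import *
o=manip.get_obs();print(o["t"],o["tool_pos"],o["eef_rot"],o["width"])
for n in ("side","top","wrist"):
    d=cam(n);cv2.imwrite(f"pics/{n}0.png",d["frame"]);print(n,d["f"],d["T"].round(3).tolist(),(d["range_z"]>0).mean())
    np.savez(f"{n}0.npz",f=d["frame"],c=cloud(d))
E
```

```text
pics
station.py
steer.py
0.0 [0.2016765  0.59133693 0.23071253] [[-9.46449011e-01  3.22852991e-01 -4.63833750e-04]
 [ 3.22853301e-01  9.46448508e-01 -9.83799279e-04]
 [ 1.21372221e-04 -1.08086611e-03 -9.99999408e-01]] 0.08562476944183232
side 561.0175179416713 [[0.539, -0.636, 0.553, -0.106], [-0.842, -0.398, 0.363, -0.345], [-0.011, -0.661, -0.75, 1.039], [0.0, 0.0, 0.0, 1.0]] 0.9960579427083334
top 481.15016488825756 [[-0.014, -0.992, 0.126, 0.426], [-1.0, 0.015, 0.005, 0.108], [-0.007, -0.126, -0.992, 1.313], [0.0, 0.0, 0.0, 1.0]] 0.99609375
wrist 341.8429681961837 [[0.323, 0.905, 0.277, 0.131], [0.946, -0.309, -0.095, 0.615], [-0.0, 0.293, -0.956, 0.374], [0.0, 0.0, 0.0, 1.0]] 0.996240234375
```

View pics/top0.png

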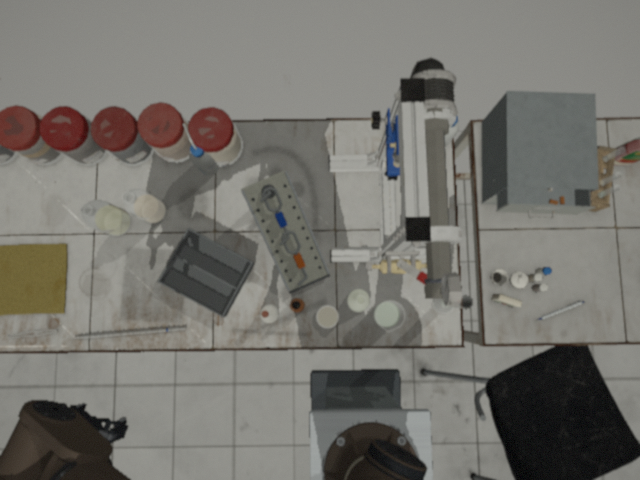

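View pics/side0.png

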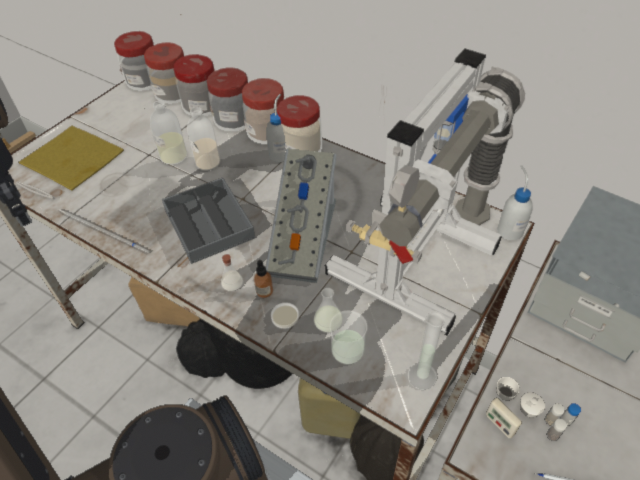

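The top view shows the rack with the blue handle at about (281,219) and orange at (299,260). The tray is at (208,270), and the bystanders are along the front edge plus two at (110-145,210). The side view shows the same: blue (303,190), orange (295,241), tray (208,220).

```bash
cat > meas.py <<'E'
from h import *
def board(c,ctr):
    m=(np.linalg.norm(c[...,:2]-ctr,axis=-1)<.2)&(c[...,2]>.02)&(c[...,2]<.2)
    P=c[m];best=None;r=np.random.default_rng(0)
    for _ in range(400):
        a=P[r.choice(len(P),3,False)];n=np.cross(a[1]-a[0],a[2]-a[0]);l=np.linalg.norm(n)
        if l<1e-6: continue
        n/=l;n*=np.sign(n[2])
        if not .8<n[2]<.95: continue
        k=abs((P-a[0])@n)<.003
        if best is None or k.sum()>best.sum(): best=k
    Q=P[best];m0=Q.mean(0);n=np.linalg.svd(Q-m0,full_matrices=False)[2][2];n*=np.sign(n[2])
    Q=P[abs((P-m0)@n)<.004]
    up=np.array([0,0,1])-n[2]*n;up/=np.linalg.norm(up);le=np.cross(n,up)
    uv=np.c_[(Q-m0)@up,(Q-m0)@le].astype(np.float32)
    return m0,n,up,le,uv
for nme in("side","top"):
    z=np.load(nme+"0.npz");f=z["f"];c=z["c"];h=cv2.cvtColor(f,cv2.COLOR_BGR2HSV)
    res={}
    for k,lo,hi,in(("blue",(105,120,60),(130,255,255)),("orange",(5,170,120),(18,255,255))):
        m=cv2.inRange(h,lo,hi)>0
        m&=(c[...,0]>.3)&(c[...,0]<.8)&(c[...,1]>.1)&(c[...,1]<.45)&(c[...,2]<.25)&(c[...,2]>.03)
        n_,L,st,ce=cv2.connectedComponentsWithStats(m.astype(np.uint8))
        i=1+st[1:,4].argmax();res[k]=np.median(c[L==i],0);print(nme,k,st[i],ce[i].round(1),res[k].round(4))
    m0,n,up,le,uv=board(c,(res["blue"]+res["orange"])[:2]/2)
    rc=cv2.minAreaRect(uv);print(" plane",m0.round(4),"n",n.round(4),"tilt",np.degrees(np.arccos(n[2])).round(2),"up",up.round(4),"yaw",np.degrees(np.arctan2(up[1],up[0])).round(2),len(uv))
    print(" rect",rc, "lo/hi",np.percentile(uv,[.5,99.5],axis=0).round(4).tolist())
    box=cv2.boxPoints(rc);print((m0+box[:,:1]*up+box[:,1:]*le).round(3).tolist())
    for k in res: d=res[k]-m0;print(" ",k,"in board",(d@up).round(4),(d@le).round(4),(d@n).round(4))
E
python3 meas.py
python3 - <<'E'
import cv2
a=cv2.imread("pics/top0.png")[170:300,150:340];b=cv2.imread("pics/side0.png")[140:290,160:350]
a=cv2.resize(a,None,fx=3,fy=3,interpolation=2);b=cv2.resize(b,None,fx=3.6,fy=3.6)[:, :]
b=cv2.resize(cv2.imread("pics/side0.png")[145:285,265:340],None,fx=3.8,fy=3.8,interpolation=2)
a=cv2.resize(cv2.imread("pics/top0.png")[175:295,235:335],None,fx=4.4,fy=4.4,interpolation=2)
import numpy as np
H=532;o=np.zeros((H,a.shape[1]+b.shape[1],3),np.uint8);o[:a.shape[0],:a.shape[1]]=a;o[:b.shape[0],a.shape[1]:]=b
cv2.imwrite("pics/crop1.png",o);print(o.shape)
E
```

```text
side blue [298 183  10  17 131] [303.  190.6] [0.6371 0.2188 0.1317]
side orange [290 234  10  14 110] [294.6 240.4] [0.5397 0.178  0.0758]
 plane [0.6042 0.2011 0.0853] n [-0.4323 -0.1742  0.8847] tilt 27.78 up [0.8206 0.3307 0.4661] yaw 21.95 4923
 rect ((0.010035216808319092, 0.01747453212738037), (0.3096279203891754, 0.3555021584033966), 0.7228851318359375) lo/hi [[-0.1406, -0.1318], [0.1628, 0.0663]]
[[0.411, 0.332, 0.017], [0.548, 0.004, 0.019], [0.801, 0.11, 0.163], [0.664, 0.438, 0.161]]
  blue in board 0.0545 0.0041 0.0237
  orange in board -0.065 0.0026 0.0236
top blue [276 212  10  15  92] [280.6 219.2] [0.6435 0.2199 0.1342]
(532, 725, 3)Traceback (most recent call last):
  File "meas.py", line 24, in <module>
    i=1+st[1:,4].argmax();res[k]=np.median(c[L==i],0);print(nme,k,st[i],ce[i].round(1),res[k].round(4))
        ~~~~~~~~~~~~~~~^^
ValueError: attempt to get argmax of an empty sequence
```

View pics/crop1.png

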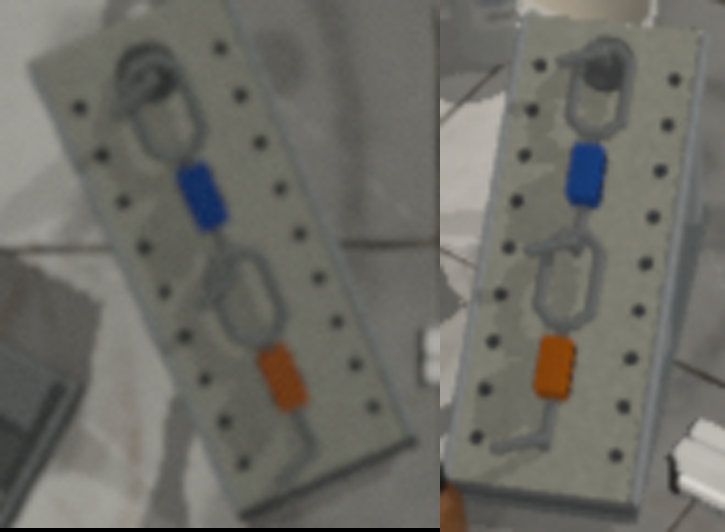

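The crop shows both hangers in line on the board. Each link sits on its hook and both lips point left, at about (130,100) and (205,290) in the left panel.

```bash
sed -i 's/(5,170,120),(18/(3,120,70),(18/' meas.py; python3 meas.py | grep -v rect; python3 - <<'E'
from h import *
for n in("side","top"):
    c=np.load(n+"0.npz")["c"]
    m=(c[...,2]>.034)&(c[...,2]<.05)&(c[...,0]>.3)&(c[...,0]<.75)&(c[...,1]>.28)&(c[...,1]<.62)
    k,L,st,ce=cv2.connectedComponentsWithStats(cv2.dilate(m.astype(np.uint8),np.ones((3,3))))
    for i in range(1,k):
        if st[i,4]<150: continue
        P=c[(L==i)&m];r=cv2.minAreaRect(P[:,:2].astype(np.float32))
        print(n,st[i].tolist(),r,np.median(P[:,2]).round(4),cv2.boxPoints(r).round(3).tolist())
E
```

```text
side blue [298 183  10  17 131] [303.  190.6] [0.6371 0.2188 0.1317]
side orange [255 273  17  15 177] [262.9 280.5] [0.4205 0.179  0.0582]
 plane [0.5938 0.2018 0.08  ] n [-0.4264 -0.1919  0.884 ] tilt 27.88 up [0.8061 0.3628 0.4676] yaw 24.23 4575
[[0.52, 0.003, 0.001], [0.771, 0.056, 0.134], [0.676, 0.425, 0.168], [0.424, 0.372, 0.035]]
  blue in board 0.0653 -0.0023 0.024
  orange in board -0.1581 0.0503 0.0591
top blue [276 212  10  15  92] [280.6 219.2] [0.6435 0.2199 0.1342]
top orange [294 253  11  15  97] [298.8 260.5] [0.5457 0.1788 0.0766]
 plane [0.6182 0.2063 0.0936] n [-0.4316 -0.1757  0.8848] tilt 27.77 up [0.8195 0.3336 0.4659] yaw 22.15 4194
[[0.457, 0.018, -0.023], [0.752, -0.02, 0.114], [0.762, 0.308, 0.184], [0.466, 0.346, 0.047]]
  blue in board 0.0442 0.0031 0.0227
  orange in board -0.0764 0.0019 0.0211
side [191, 150, 29, 15, 224] ((0.6807163953781128, 0.5708039999008179), (0.03902504965662956, 0.06901939958333969), 49.06531524658203) 0.0415 [[0.6420000195503235, 0.5789999961853027], [0.6940000057220459, 0.5329999923706055], [0.7200000286102295, 0.5630000233650208], [0.6669999957084656, 0.6079999804496765]]
side [161, 176, 94, 80, 1752] ((0.5209695100784302, 0.4322628378868103), (0.20915311574935913, 0.16519387066364288), 61.417884826660156) 0.0409 [[0.39800000190734863, 0.3799999952316284], [0.5429999828338623, 0.3009999990463257], [0.6439999938011169, 0.48500001430511475], [0.49799999594688416, 0.5640000104904175]]
top [156, 227, 98, 92, 1632] ((0.5221128463745117, 0.43081244826316833), (0.20131361484527588, 0.1651056706905365), 61.347206115722656) 0.0413 [[0.4009999930858612, 0.38199999928474426], [0.5460000038146973, 0.30300000309944153], [0.6430000066757202, 0.47999998927116394], [0.49799999594688416, 0.5590000152587891]]
```

```bash
cat >> h.py <<'E'
from scipy.spatial.transform import Rotation as Ro
yaw,tilt=np.radians(22.05),np.radians(27.85)
up=np.array([np.cos(yaw)*np.cos(tilt),np.sin(yaw)*np.cos(tilt),np.sin(tilt)])
n=np.array([-np.cos(yaw)*np.sin(tilt),-np.sin(yaw)*np.sin(tilt),np.cos(tilt)]);le=np.cross(n,up)
RA=np.c_[-up,le,-n]
def goto(p,R,o=None):
    o=o or manip.get_obs();R0=o["eef_rot"]
    r=Ro.from_matrix(R0.T@R).as_rotvec();d=R0.T@(np.array(p)-o["tool_pos"])
    print("rv",r.round(4).tolist(),"d",d.round(4).tolist(),"rows>=",max(np.linalg.norm(r)/.125,np.linalg.norm(d)/.0417).round(1))
E
python3 - <<'E'
from h import *
goto(np.array([.543,.1785,.0765])+.11*n,RA)
E
python3 steer.py '[[-0.1741,-0.4655,-0.6991,-0.4175,-0.3141,0.0573,0.06],[-0.1741,-0.4655,-0.6991,-0.4175,-0.3141,0.0573,0.06],[-0.1741,-0.4655,-0.6991,-0.4175,-0.3141,0.0573,0.06],[-0.1741,-0.4655,-0.6991,-0.4175,-0.3141,0.0573,0.06],[-0.1741,-0.4655,-0.6991,-0.4175,-0.3141,0.0573,0.06],[-0.1741,-0.4655,-0.6991,-0.4175,-0.3141,0.0573,0.06],[-0.1741,-0.4655,-0.6991,-0.4175,-0.3141,0.0573,0.06],[-0.1741,-0.4655,-0.6991,-0.4175,-0.3141,0.0573,0.06],[-0.1741,-0.4655,-0.6991,-0.4175,-0.3141,0.0573,0.06],[-0.1741,-0.4655,-0.6991,-0.4175,-0.3141,0.0573,0.06],[-0.1741,-0.4655,-0.6991,-0.4175,-0.3141,0.0573,0.06],[-0.1741,-0.4655,-0.6991,-0.4175,-0.3141,0.0573,0.06],[-0.1741,-0.4655,-0.6991,-0.4175,-0.3141,0.0573,0.06],[-0.1741,-0.4655,-0.6991,-0.4175,-0.3141,0.0573,0.06],[-0.1741,-0.4655,-0.6991,-0.4175,-0.3141,0.0573,0.06],[-0.1741,-0.4655,-0.6991,-0.4175,-0.3141,0.0573,0.06]]'
cat > w.py <<'E'
import sys
from h import *
o=manip.get_obs();print(o["t"],o["tool_pos"].round(4),np.array(o["joint_positions"]).round(3),o["width"],"err",Ro.from_matrix(o["eef_rot"].T@RA).as_rotvec().round(4))
d=cam("wrist");c=cloud(d);cv2.imwrite(sys.argv[1],d["frame"]);np.savez("w.npz",f=d["frame"],c=c)
h=cv2.cvtColor(d["frame"],cv2.COLOR_BGR2HSV)
O=np.array([.543,.1785,.0765])-.0235*n
for k,lo,hi in(("blue",(105,120,40),(130,255,255)),("orange",(3,150,60),(20,255,255))):
    m=cv2.inRange(h,lo,hi)
    q,L,st,ce=cv2.connectedComponentsWithStats(m)
    if q<2: continue
    i=1+st[1:,4].argmax();P=c[L==i];hn=(P-O)@n
    T=P[hn>np.percentile(hn,90)-.004]
    uv=np.c_[(T-O)@up,(T-O)@le].astype(np.float32);r=cv2.minAreaRect(uv)
    print(k,st[i].tolist(),"top z",np.median((T-O)@n).round(4),"mean",uv.mean(0).round(4),"rect",[np.round(x,4) for x in r], (O+r[0][0]*up+r[0][1]*le).round(4))
q=c[(np.linalg.norm(c-O,axis=-1)<.15)];q=(q-O)@n
hh,e=np.histogram(q,np.arange(-.012,.012,.001));print("board",e[hh.argmax()])
E
python3 w.py pics/w1.png
```

```text
t: 1.48
tool_pos: [0.4954, 0.1596, 0.174]
eef_rot: [[-0.819, -0.376, 0.433], [-0.332, 0.927, 0.176], [-0.468, 0.001, -0.884]]
ft_force: [0.2, 0.5, 0.1]
width: 0.0598
finger_force: 0.0
1.4833 [0.4954 0.1596 0.174 ] [ 0.124  0.318  2.179  0.621  0.21  -2.413] 0.0597605140593399 err [0.0009 0.0009 0.0002]
blue [312, 331, 24, 47, 1029] top z 0.024 mean [0.1147 0.0015] rect [array([0.0303, 0.0011]), array([0.2098, 0.0195]), np.float64(0.1731)] [0.5776 0.1937 0.0699]
orange [369, 45, 53, 63, 1783] top z 0.0623 mean [-0.1066  0.0443] rect [array([-0.0928,  0.0294]), array([0.0139, 0.0685]), np.float64(42.9172)] [0.4661 0.1791 0.0124]
board 1.0408340855860843e-17
```

View pics/w1.png

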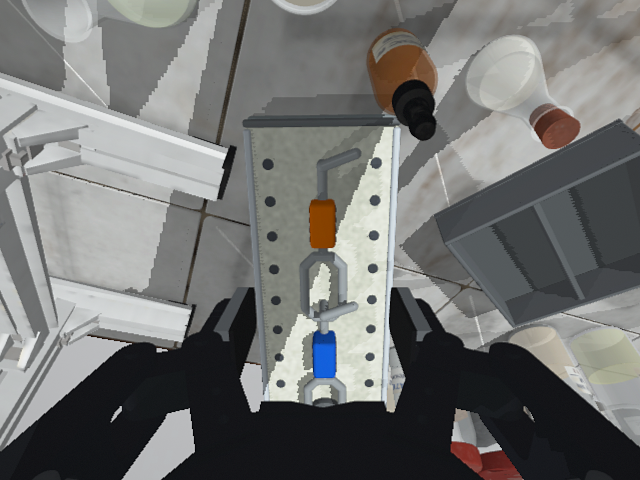

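The wrist view shows orange at (322,223), blue at (324,353), the lower lip end at (355,155) and the upper one at (352,308). The dropper is at (405,85) and the flask at (515,90), both beyond the lower board edge.

```bash
cat > hm.py <<'E'
from h import *
z=np.load("w.npz");c=z["c"];h=cv2.cvtColor(z["f"],cv2.COLOR_BGR2HSV);O=np.array([.543,.1785,.0765])-.0235*n
U=(c-O)@up;V=(c-O)@le;N=(c-O)@n;near=(abs(U)<.2)&(abs(V)<.04)
print("board N",np.median(N[(abs(U)<.1)&(abs(V)<.05)&(abs(V)>.03)]).round(4))
e=(abs(U)<.1)&(abs(N)<.003)&(abs(V)<.08);print("board V",np.percentile(V[e],[1,99]).round(4))
for k,lo,hi in(("blue",(105,120,40),(130,255,255)),("orange",(3,150,60),(20,255,255))):
    m=(cv2.inRange(h,lo,hi)>0)&near&(N>.019)&(N<.03);uv=np.c_[U[m],V[m]].astype(np.float32)
    b=np.percentile(uv,[2,98],axis=0);ctr=b.mean(0)
    print(k,m.sum(),b.round(4).tolist(),"ctr",ctr.round(4),"N",np.median(N[m]).round(4),"rect",cv2.minAreaRect(uv),(O+ctr[0]*up+ctr[1]*le).round(4))
for s in((-.10,-.02),(.0,.11),(.1,.25)): # lips: high thin rod
    m=(N>.025)&(N<.034)&(abs(V)<.05)&(U>s[0])&(U<s[1]);print(s,m.sum(),np.percentile(np.c_[U[m],V[m]],[5,95],axis=0).round(4).tolist() if m.sum() else "")
E
python3 hm.py
```

```text
board N 0.087
board V [-0.0597  0.0594]
blue 827 [[0.1001, -0.0082], [0.1339, 0.011]] ctr [0.117  0.0014] N 0.024 rect ((0.11716122925281525, 0.00131230428814888), (0.035910263657569885, 0.020104248076677322), 1.5024068355560303) [0.6485 0.2227 0.1104]
orange 1157 [[-0.1187, -0.0095], [0.0121, 0.0318]] ctr [-0.0533  0.0111] N 0.0236 rect ((-0.056956470012664795, 0.009294060990214348), (0.023662744089961052, 0.14360857009887695), 79.68943786621094) [0.5053 0.1752 0.0308]
(-0.1, -0.02) 496 [[-0.0612, -0.0024], [-0.0482, 0.0251]]
(0.0, 0.11) 387 [[0.0591, -0.0011], [0.0733, 0.0264]]
(0.1, 0.25) 64 [[0.1054, -0.0045], [0.1314, 0.0084]]
```

```bash
cat >> h.py <<'E'
O=np.array([.543,.1785,.0765])-.0235*n
def B(u,v,w): return O+u*up+v*le+w*n
E
python3 -c "
from h import *
goto(B(-.0055,.0014,.004),RA)"
```

```text
rv [-0.0011, 0.0029, 0.005] d [0.0075, 0.0049, 0.1288] rows>= 3.1
```

```bash
python3 steer.py '[[0,0.002,0.003,0.0075,0.005,0.04,0.06],[0,0.002,0.003,0.0075,0.005,0.08,0.06],[0,0.002,0.003,0.0075,0.005,0.105,0.06],[0,0.002,0.003,0.0075,0.005,0.12,0.06],[0,0.002,0.003,0.0075,0.005,0.1285,0.06],[0,0.002,0.003,0.0075,0.005,0.1285,0.06],[0,0.002,0.003,0.0075,0.005,0.1285,0.06]]'
cat > s.py <<'E'
from h import *
o=manip.get_obs();p=o["tool_pos"]-O
print("t",round(o["t"],2),"U,V,N",(p@up).round(4),(p@le).round(4),(p@n).round(4),"q",np.array(o["joint_positions"]).round(3),"rv to RA",Ro.from_matrix(o["eef_rot"].T@RA).as_rotvec().round(4),"F",np.round(o["ft_force"],1),"w",round(o["width"],4),o["finger_force"])
E
python3 s.py
```

```text
t: 2.12
tool_pos: [0.5529, 0.1945, 0.0771]
eef_rot: [[-0.839, -0.365, 0.404], [-0.334, 0.931, 0.148], [-0.431, -0.011, -0.903]]
ft_force: [0.3, -0.0, 0.8]
width: 0.0599
finger_force: 0.0
t 2.12 U,V,N 0.0137 0.0111 0.0169 q [ 0.196  0.57   2.083  0.951  0.082 -2.684] rv to RA [-0.0145 -0.041  -0.0053] F [ 0.3 -0.   0.8] w 0.0599 0.0
```

```bash
cat > kin.py <<'E'
from h import *
from scipy.optimize import least_squares
o=manip.get_obs()
Rs=np.array([[-.946449,.322853,-.000464],[.322853,.9464485,-.000984],[.000121,-.00108,-1]])
data=[([1.136,.491,1.559,0,1.092,-.106],[.2016765,.591337,.2307125],Rs),
([.124,.318,2.179,.621,.21,-2.413],[.4954,.1596,.174],RA),
(o["joint_positions"],o["tool_pos"],o["eef_rot"])]
Z=lambda a:Ro.from_euler("z",a).as_matrix()
Y=lambda a:Ro.from_euler("y",a).as_matrix()
def W(q): return Z(q[0])@Y(q[1]+q[2])@Z(q[3])@Y(q[4])@Z(q[5])
Cs=[W(q).T@R for q,p,R in data]
C=Cs[0]
if __name__=="__main__":
    for c in Cs: print(c.round(3).tolist())
E
python3 kin.py
```

```text
[[0.0, -1.0, 0.001], [1.0, 0.0, 0.0], [-0.0, 0.001, 1.0]]
[[-0.0, -1.0, 0.001], [1.0, -0.0, 0.001], [-0.001, 0.001, 1.0]]
[[0.0, -1.0, -0.0], [1.0, 0.0, -0.0], [-0.0, -0.0, 1.0]]
```

```bash
cat >> kin.py <<'E'
import os,pickle
C=Z(np.pi/2)
if os.path.exists("log.pkl"): data+=pickle.load(open("log.pkl","rb"))
def pos(q,x):
    a1,h_,L2,ax,L3,d=x
    return Z(q[0])@(np.array([a1,0,h_])+Y(q[1])@[0,0,L2]+Y(q[1]+q[2])@[ax,0,L3])+d*W(q)[:,2]
x0=np.array([.05,.35,.4,.0,.4,.3])
def res(x): return np.concatenate([np.concatenate([(pos(q,x)-p)/.0005 for q,p,_ in data]),(x-x0)/.3])
S=least_squares(res,x0);X=S.x
def ik(p,R,q0):
    f=lambda q:np.concatenate([(pos(q,X)-p)*10,Ro.from_matrix((W(q)@C).T@R).as_rotvec()])
    lo=[-3.1,-.84,.05,-1.13,.06,-2.69];hi=[3.1,2.19,2.79,4.28,2.93,2.69]
    s=least_squares(f,np.clip(q0,np.array(lo)+1e-3,np.array(hi)-1e-3),bounds=(lo,hi));return s.x,np.linalg.norm(s.fun)
def log():
    o=manip.get_obs();L=pickle.load(open("log.pkl","rb")) if os.path.exists("log.pkl") else []
    L.append((o["joint_positions"],o["tool_pos"],o["eef_rot"]));pickle.dump(L,open("log.pkl","wb"))
if __name__=="__main__": print(X.round(4),np.abs(S.fun[:-6]*.5).round(2).max())
def tw(a,pivot):  # rotate about n through pivot by a deg
    return Ro.from_rotvec(n*np.radians(a)).as_matrix()
E
python3 kin.py; cat > plan.py <<'E'
from kin import *
from itertools import product
lower_stem=B(.071,.0014,0)
for side in(0,1):
  for dl in(0,8,15,22):
    R0=Ro.from_rotvec(le*np.radians(-dl)).as_matrix()@RA   # lean
    # make sure lean brings tool more vertical
    if side: R0=R0@Z(np.pi)
    q=None
    for s4 in([.2,.45,2.1,0,.4,-1.7],[.2,.45,2.1,0,.4,1.5],[.2,.45,2.1,3.1,.4,-1.5],[.2,.45,2.1,3.1,.4,1.5]):
      qq,e=ik(B(-.0055,.0014,.006),R0,s4)
      if e>.02: continue
      out=[];
      for a in(0,-20,-40,-60,-75):
        M=tw(a,0);p=lower_stem+M@(B(-.0055,.0014,.006)-lower_stem)+.0*n
        qq,e=ik(p+.02*n,M@R0,qq);out.append((a,qq[[0,3,4,5]].round(2).tolist(),round(e,3)))
      print(side,dl,np.degrees(np.arccos(-R0[2,2])).round(1),out)
E
python3 plan.py
```

```text
[[0.0, -1.0, 0.001], [1.0, 0.0, 0.0], [-0.0, 0.001, 1.0]]
[[-0.0, -1.0, 0.001], [1.0, -0.0, 0.001], [-0.001, 0.001, 1.0]]
[[0.0, -1.0, -0.0], [1.0, 0.0, -0.0], [-0.0, -0.0, 1.0]]
[-0.3505  0.8792  0.8749  0.2944  0.7821  0.8047] 59.48
0 0 27.8 [(0, [0.19, 1.86, 0.09, 2.68], np.float64(0.0)), (-20, [0.3, 2.3, 0.06, 2.69], np.float64(0.008)), (-40, [0.48, 4.28, 0.06, 1.22], np.float64(0.012)), (-60, [0.51, 4.28, 0.06, 1.59], np.float64(0.024)), (-75, [0.52, 4.28, 0.06, 1.86], np.float64(0.038))]
0 0 27.8 [(0, [0.19, 1.86, 0.09, 2.68], np.float64(0.0)), (-20, [0.3, 2.3, 0.06, 2.69], np.float64(0.008)), (-40, [0.48, 4.28, 0.06, 1.22], np.float64(0.012)), (-60, [0.51, 4.28, 0.06, 1.59], np.float64(0.024)), (-75, [0.52, 4.28, 0.06, 1.86], np.float64(0.038))]
0 0 27.8 [(0, [0.19, 1.86, 0.09, 2.68], np.float64(0.0)), (-20, [0.3, 2.3, 0.06, 2.69], np.float64(0.008)), (-40, [0.48, 4.28, 0.06, 1.22], np.float64(0.012)), (-60, [0.51, 4.28, 0.06, 1.59], np.float64(0.024)), (-75, [0.52, 4.28, 0.06, 1.86], np.float64(0.038))]
0 8 35.8 [(0, [0.01, 2.57, 0.41, 1.79], np.float64(0.0)), (-20, [0.65, 3.
[... 4827 characters left out ...]
(0.096)), (-40, [-3.1, -0.36, 0.79, -0.89], np.float64(0.253)), (-60, [-1.57, 2.37, 1.31, -2.1], np.float64(0.0)), (-75, [-1.73, 2.46, 1.62, -2.3], np.float64(0.0))]
1 22 49.8 [(0, [-2.13, 0.64, 0.85, -1.59], np.float64(0.0)), (-20, [-3.1, -0.31, 0.83, -1.26], np.float64(0.096)), (-40, [-3.1, -0.36, 0.79, -0.89], np.float64(0.253)), (-60, [-1.57, 2.37, 1.31, -2.1], np.float64(0.0)), (-75, [-1.73, 2.46, 1.62, -2.3], np.float64(0.0))]
1 22 49.8 [(0, [1.01, 3.67, 1.1, -1.39], np.float64(0.0)), (-20, [-0.86, 2.27, 1.05, -1.71], np.float64(0.0)), (-40, [-1.32, 2.21, 1.1, -1.88], np.float64(0.0)), (-60, [-1.57, 2.37, 1.31, -2.1], np.float64(0.0)), (-75, [-1.73, 2.46, 1.62, -2.3], np.float64(0.0))]
```

```bash
python3 - <<'E'
from kin import log
from h import *
log()
R=Ro.from_rotvec(le*np.radians(14)).as_matrix()@RA;print(np.degrees(np.arccos(-R[2,2])))
goto(B(-.0055,.0014,.09),R)
E
```

```text
13.850000000000005
rv [-0.0137, 0.2033, -0.0071] d [0.0221, -0.0109, -0.0721] rows>= 1.8
```

```bash
L='from kin import log;log()'
python3 steer.py '[[0,0,0,0.01,-0.005,-0.035,0.06],[0,0,0,0.022,-0.011,-0.072,0.06],[0,0,0,0.022,-0.011,-0.072,0.06]]' >/dev/null; python3 -c "$L"
python3 steer.py '[[-0.014,0.1,-0.007,0,0,0,0.06],[-0.014,0.203,-0.007,0,0,0,0.06],[-0.014,0.203,-0.007,0,0,0,0.06],[-0.014,0.203,-0.007,0,0,0,0.06]]' >/dev/null; python3 -c "$L"; python3 s.py; python3 - <<'E'
from kin import *
for q,p,R in data:
    a=Z(q[0]).T@np.array(p);print(np.round(q,3),a.round(4),(Z(q[0]).T@R[:,2]).round(3))
E
```

```text
t 2.7 U,V,N -0.0031 0.0005 0.0908 q [ 0.167  0.434  2.029  0.118  0.443 -1.888] rv to RA [-2.00e-03 -2.42e-01 -1.00e-04] F [-1.1  0.5  0.4] w 0.06 0.0
[ 1.136  0.491  1.559  0.     1.092 -0.106] [0.6213 0.0662 0.2307] [-0.001  0.    -1.   ]
[ 0.124  0.318  2.179  0.621  0.21  -2.413] [0.5113 0.0971 0.174 ] [ 0.451  0.12  -0.884]
[ 0.167  0.434  2.029  0.118  0.443 -1.888] [0.5317 0.0787 0.1345] [ 0.236  0.05  -0.97 ]
[ 0.196  0.57   2.083  0.951  0.082 -2.684] [0.5802 0.0829 0.0771] [ 0.426  0.067 -0.903]
[ 0.149  0.406  2.166  0.586  0.156 -2.36 ] [0.5255 0.0878 0.1367] [ 0.425  0.086 -0.901]
[ 0.167  0.434  2.029  0.118  0.443 -1.888] [0.5317 0.0787 0.1345] [ 0.236  0.05  -0.97 ]
```

```bash
sed -i 's/a1,h_,L2,ax,L3,d=x/a1,h_,L2,ax,L3,d,b=x/; s/np.array(\[a1,0,h_\])/np.array([a1,b,h_])/; s/x0=np.array(.*/x0=np.array([.05,.35,.4,.0,.4,.25,.066])/; s/S.fun\[:-6\]/S.fun[:-7]/; s/^(o\["joint_positions"\],.*$/]/; s/^(\[.124,.318,2.179,.621,.21,-2.413\],\[.4954,.1596,.174\],RA),/([.124,.318,2.179,.621,.21,-2.413],[.4954,.1596,.174],RA)/' kin.py
sed -i 's/^\(\[\?(\[.124.*\)/\1/;s/"eef_rot"\])\]$/"eef_rot"])]/' kin.py
sed -n 1,12p kin.py
cat > plan.py <<'E'
from kin import *
st=B(.071,.0014,0)
for side in(0,1):
  for dl in(0,7,14,20,28):
    R0=Ro.from_rotvec(le*np.radians(dl)).as_matrix()@RA
    if side: R0=R0@Z(np.pi)
    seen=set()
    for s4 in([.2,.45,2.1,0,.4,-1.7],[.2,.45,2.1,0,.4,1.5]):
      g=B(-.0055,.0014,.006);qq,e=ik(g,R0,s4)
      if e>.02 or (k:=tuple(qq.round(1))) in seen: continue
      seen.add(k);out=[]
      for a in range(0,-80,-10):
        M=tw(a,0);qq,e=ik(st+M@(g-st)+.02*n,M@R0,qq)
        if a in(0,-30,-50,-70) or e>.01: out.append((a,qq[[0,3,4,5]].round(2).tolist(),float(round(e,3))))
      print(side,dl,out)
E
python3 kin.py; python3 plan.py
```

```text
from h import *
from scipy.optimize import least_squares
o=manip.get_obs()
Rs=np.array([[-.946449,.322853,-.000464],[.322853,.9464485,-.000984],[.000121,-.00108,-1]])
data=[([1.136,.491,1.559,0,1.092,-.106],[.2016765,.591337,.2307125],Rs),
([.124,.318,2.179,.621,.21,-2.413],[.4954,.1596,.174],RA)
]
Z=lambda a:Ro.from_euler("z",a).as_matrix()
Y=lambda a:Ro.from_euler("y",a).as_matrix()
def W(q): return Z(q[0])@Y(q[1]+q[2])@Z(q[3])@Y(q[4])@Z(q[5])
Cs=[W(q).T@R for q,p,R in data]
C=Cs[0]
[[0.0, -1.0, 0.001], [1.0, 0.0, 0.0], [-0.0, 0.001, 1.0]]
[[-0.0, -1.0, 0.001], [1.0, -0.0, 0.001], [-0.001, 0.001, 1.0]]
[0.0013 0.1955 0.5863 0.0433 0.4097 0.2545 0.066 ] 0.18
0 0 [(0, [0.15, 2.01, 0.12, 2.5], 0.0), (-30, [0.25, 2.42, 0.08, 2.69], 0.02), (-40, [0.28, 2.63, 0.06, 2.69], 0.031), (-50, [0.3, 2.82, 0.06, 2.69], 0.046), (-60, [0.32, 3.01, 0.06, 2.69], 0.063), (-70, [0.34, 3.2, 0.06, 2.69], 0.082)]
0 7 [(0, [0.17, 0.48, 0.17, -2.25], 0.0), (-30, [0.22, 0.68, 0.19, -1.88], 0.0), (-50, [0.24, 0.78, 0.21, -1.6], 0.0), (-70, [0.26, 0.85, 0.22, -1.3], 0.0)]
0 14 [(0, [0.18, 0.15, 0.34, -1.91], 0
[... 506 characters left out ...]
5], 0.0), (-50, [0.28, 1.26, 0.06, 1.1], 0.011), (-70, [0.32, 0.4, 0.08, 2.34], 0.0)]
1 7 [(0, [0.17, 0.48, 0.17, 0.89], 0.0), (-30, [0.22, 0.68, 0.19, 1.26], 0.0), (-50, [0.24, 0.78, 0.21, 1.54], 0.0), (-70, [0.26, 0.85, 0.22, 1.84], 0.0)]
1 14 [(0, [0.18, 0.15, 0.34, 1.23], 0.0), (-30, [0.2, 0.49, 0.37, 1.44], 0.0), (-50, [0.2, 0.7, 0.38, 1.59], 0.0), (-70, [0.21, 0.91, 0.38, 1.74], 0.0)]
1 20 [(0, [0.19, 0.06, 0.49, 1.33], 0.0), (-30, [0.18, 0.42, 0.52, 1.49], 0.0), (-50, [0.17, 0.67, 0.52, 1.6], 0.0), (-70, [0.17, 0.92, 0.51, 1.7], 0.0)]
1 28 [(0, [0.2, -0.0, 0.69, 1.39], 0.0), (-30, [0.16, 0.38, 0.71, 1.52], 0.0), (-50, [0.14, 0.64, 0.7, 1.6], 0.0), (-70, [0.12, 0.92, 0.68, 1.66], 0.0)]
```

```bash
cat >> h.py <<'E'
R14=Ro.from_rotvec(le*np.radians(14)).as_matrix()@RA
E
python3 -c "
from h import *
goto(B(-.0065,.0014,.006),R14)"
```

```text
rv [-0.002, 0.0023, -0.0003] d [-0.017, 0.0011, 0.0831] rows>= 2.0
```

```bash
python3 steer.py '[[0,0,0,-0.017,0.001,0.03,0.06],[0,0,0,-0.017,0.001,0.06,0.06],[0,0,0,-0.017,0.001,0.083,0.06],[0,0,0,-0.017,0.001,0.083,0.06],[0,0,0,-0.017,0.001,0.083,0.01],[0,0,0,-0.017,0.001,0.083,0.01],[0,0,0,-0.017,0.001,0.083,0.01],[0,0,0,-0.017,0.001,0.083,0.01],[0,0,0,-0.017,0.001,0.083,0.01],[0,0,0,-0.017,0.001,0.083,0.01]]' 60; python3 s.py
```

```text
t: 3.53
tool_pos: [0.5433, 0.1809, 0.0579]
eef_rot: [[-0.899, -0.375, 0.225], [-0.364, 0.927, 0.091], [-0.243, -0.0, -0.97]]
ft_force: [-4.1, -2.2, 7.3]
width: 0.0186
finger_force: 58.7
t 3.53 U,V,N -0.0076 0.0021 0.0065 q [ 0.185  0.602  2.     0.161  0.303 -1.919] rv to RA [-4.00e-04 -2.41e-01 -1.00e-04] F [-4.1 -2.2  7.3] w 0.0186 58.65785300731659
```

```bash
cat >> h.py <<'E'
def rows(wps,w):  # wps: list of (R,p) tool poses; prints rows from measured pose
    o=manip.get_obs();R0=o["eef_rot"]
    L=[np.r_[Ro.from_matrix(R0.T@R).as_rotvec(),R0.T@(p-o["tool_pos"]),w].round(4).tolist() for R,p in wps]
    print(str(L).replace(" ",""))
def twist(stem,ang,off,lift0,lift1,N):
    # turn about n through stem while sliding 'off' along hanger x
    o=manip.get_obs();out=[]
    for i in range(1,N+1):
        s=i/N;M=Ro.from_rotvec(n*np.radians(ang*s)).as_matrix()
        p=stem+M@(o["tool_pos"]+off*up-stem)+(lift0+(lift1-lift0)*s)*n
        out.append((M@o["eef_rot"],p))
    return out
E
python3 - <<'E'
from h import *
o=manip.get_obs()
rows([(o["eef_rot"],o["tool_pos"]+.0025*n+.007*up)],.01)
E
```

```text
[[0.0,0.0,0.0,-0.0062,-0.0,-0.0041,0.01]]
```

```bash
python3 steer.py '[[0,0,0,-0.001,0,-0.002,0.01],[0,0,0,-0.0062,0,-0.0041,0.01],[0,0,0,-0.0062,0,-0.0041,0.01],[0,0,0,-0.0062,0,-0.0041,0.01]]'; python3 s.py; python3 - <<'E'
from h import *
st=B(.071,.0014,0)
rows(twist(st,-70,0,0,0,10),.01)
E
```

```text
t: 3.87
tool_pos: [0.5483, 0.1829, 0.0621]
eef_rot: [[-0.9, -0.375, 0.224], [-0.364, 0.927, 0.09], [-0.241, -0.0, -0.97]]
ft_force: [0.1, 0.6, -1.8]
width: 0.0185
finger_force: 58.7
t 3.87 U,V,N -0.0009 0.0021 0.0077 q [ 0.187  0.599  1.984  0.15   0.323 -1.905] rv to RA [-3.000e-04 -2.424e-01 -2.000e-04] F [ 0.1  0.6 -1.8] w 0.0185 58.659796714782715
[[-0.0293,0.0,0.1186,-0.0006,0.0088,-0.0002,0.01],[-0.0586,0.0001,0.2372,-0.0022,0.0174,-0.0006,0.01],[-0.088,0.0001,0.3558,-0.0049,0.0257,-0.0012,0.01],[-0.1173,0.0001,0.4744,-0.0085,0.0337,-0.0021,0.01],[-0.1466,0.0002,0.593,-0.013,0.0411,-0.0032,0.01],[-0.1759,0.0002,0.7116,-0.0184,0.048,-0.0046,0.01],[-0.2053,0.0002,0.8302,-0.0245,0.054,-0.0061,0.01],[-0.2346,0.0003,0.9488,-0.0314,0.0593,-0.0078,0.01],[-0.2639,0.0003,1.0674,-0.0388,0.0637,-0.0096,0.01],[-0.2932,0.0003,1.186,-0.0466,0.0671,-0.0115,0.01]]
```

```bash
python3 steer.py '[[-0.0293,0,0.1186,-0.0006,0.0088,-0.0002,0.01],[-0.0586,0,0.2372,-0.0022,0.0174,-0.0006,0.01],[-0.088,0,0.3558,-0.0049,0.0257,-0.0012,0.01],[-0.1173,0,0.4744,-0.0085,0.0337,-0.0021,0.01],[-0.1466,0,0.593,-0.013,0.0411,-0.0032,0.01],[-0.1759,0,0.7116,-0.0184,0.048,-0.0046,0.01],[-0.2053,0,0.8302,-0.0245,0.054,-0.0061,0.01],[-0.2346,0,0.9488,-0.0314,0.0593,-0.0078,0.01],[-0.2639,0,1.0674,-0.0388,0.0637,-0.0096,0.01],[-0.2932,0,1.186,-0.0466,0.0671,-0.0115,0.01],[-0.2932,0,1.186,-0.0466,0.0671,-0.0115,0.01],[-0.2932,0,1.186,-0.0466,0.0671,-0.0115,0.01]]'; python3 s.py
python3 - <<'E'
from h import *
d=cam("wrist");cv2.imwrite("pics/w2.png",d["frame"])
s=cam("side");cv2.imwrite("pics/s2.png",cv2.resize(s["frame"][130:300,190:390],None,fx=3,fy=3,interpolation=2))
t=cv2.imread("pics/s2.png");w=cv2.resize(d["frame"][:,100:560],None,fx=.42,fy=.42);
o=manip.get_obs();rows([(o["eef_rot"],o["tool_pos"]+.028*n)],.01)
E
```

```text
t: 4.87
tool_pos: [0.5603, 0.2611, 0.0848]
eef_rot: [[-0.719, 0.643, 0.265], [0.693, 0.629, 0.353], [0.06, 0.438, -0.897]]
ft_force: [-15.6, -6.2, 20.5]
width: 0.0185
finger_force: 62.4
t 4.87 U,V,N 0.0455 0.0701 0.0089 q [ 0.207  0.597  1.97   0.948  0.366 -1.444] rv to RA [ 0.1486 -0.2149 -1.2162] F [-15.6  -6.2  20.5] w 0.0185 62.432729601860046
[[0.0,0.0,0.0,0.0068,-0.0,-0.0272,0.01]]
```

View pics/w2.png

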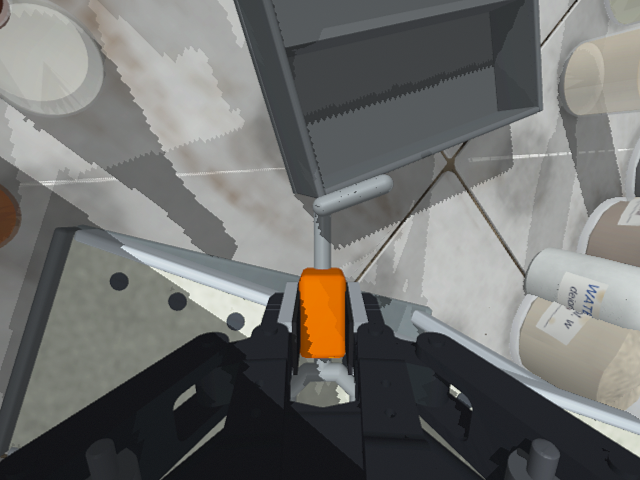

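The wrist view shows the orange hanger turned left past the board's edge, with its handle at (322,310) and its own lip at (355,195). The board's side strip at (260,290) probably presses on it from below.

```bash
python3 steer.py '[[0,0,0,0.0012,0,-0.005,0.01],[0,0,0,0.0012,0,-0.005,0.01],[0,0,0,0.0024,0,-0.010,0.01],[0,0,0,0.0024,0,-0.010,0.01]]'; python3 s.py
```

```text
t: 5.3
tool_pos: [0.5576, 0.259, 0.0934]
eef_rot: [[-0.718, 0.642, 0.268], [0.693, 0.629, 0.352], [0.057, 0.438, -0.897]]
ft_force: [0.6, 0.3, -1.1]
width: 0.0189
finger_force: 59.2
t 5.3 U,V,N 0.0466 0.0691 0.018 q [ 0.206  0.579  1.974  0.919  0.373 -1.415] rv to RA [ 0.1473 -0.212  -1.2157] F [ 0.6  0.3 -1.1] w 0.0189 59.15080368518829
```

View pics/s2.png

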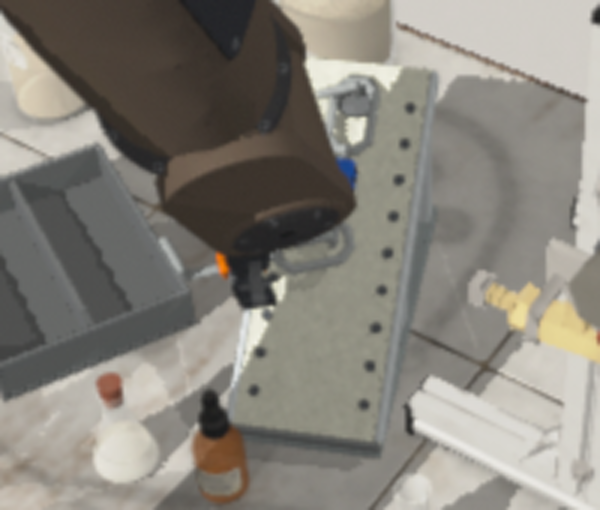

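The side crop shows the link at about (320,245), turned crosswise, with the upper hanger still in place. No contact force was left after a 10 mm lift.

```bash
python3 steer.py '[[0,0,0,0.0024,0,-0.010,0.01],[0,0,0,0.0049,0,-0.020,0.01],[0,0,0,0.0073,0,-0.030,0.01],[0,0,0,0.0073,0,-0.030,0.01]]'; python3 s.py;python3 - <<'E'
from h import *
o=manip.get_obs()
d=cam("wrist");cv2.imwrite("pics/w3.png",d["frame"]);s=cam("side");cv2.imwrite("pics/s3.png",cv2.resize(s["frame"][130:300,190:390],None,fx=3,fy=3,interpolation=2))
E
```

```text
t: 5.63
tool_pos: [0.5444, 0.2535, 0.1215]
eef_rot: [[-0.718, 0.642, 0.269], [0.693, 0.629, 0.352], [0.057, 0.439, -0.897]]
ft_force: [1.2, -0.2, -1.8]
width: 0.0188
finger_force: 59.2
t 5.63 U,V,N 0.047 0.069 0.0495 q [ 0.2    0.517  1.99   0.836  0.403 -1.331] rv to RA [ 0.1478 -0.211  -1.2156] F [ 1.2 -0.2 -1.8] w 0.0188 59.17340397834778
```

View pics/s3.png

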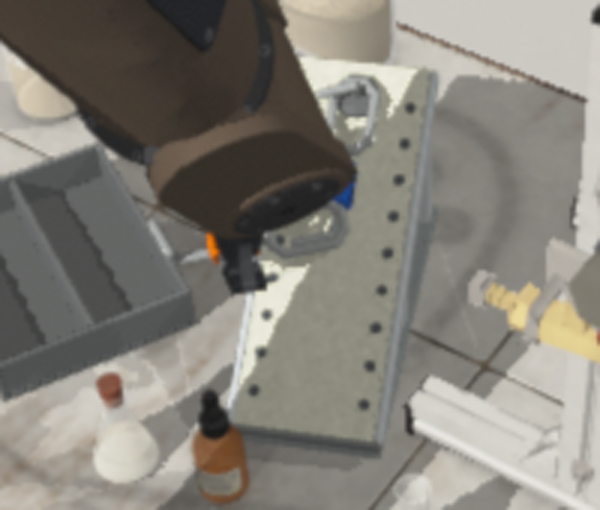

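```bash
cat >> h.py <<'E'
TC=np.array([.5218,.4315,0]);ty=np.radians(61.4)
tx_=np.array([np.cos(ty),np.sin(ty),0]);ty_=np.array([-np.sin(ty),np.cos(ty),0]);ez=np.array([0,0,1.])
RHT=np.c_[-tx_,-ty_,ez]           # hanger axes in tray
H0=np.c_[up,le,n];RT_H=H0.T@R14   # tool axes in hanger frame
def lay(yt,z,tcpH=(-.0786,.0007,.0065),RtH=None,xt=0.0):
    Rh=RHT;o=TC+yt*ty_+xt*tx_+z*ez+Rh@np.array([.061,0,0])
    return Rh@(RT_H if RtH is None else RtH),o+Rh@np.array(tcpH)
E
python3 - <<'E'
from kin import *
o=manip.get_obs();q=o["joint_positions"]
for yt in(.041,-.04):
  for z in(.15,.006):
    R,p=lay(yt,z);qq,e=ik(p,R,q);print(yt,z,p.round(3),qq.round(2),e)
R,p=lay(.041,.15);print(Ro.from_matrix(o["eef_rot"].T@R).as_rotvec());rows([(o["eef_rot"],o["tool_pos"]+.06*n),(R,p)],.01)
E
```

```text
0.041 0.15 [0.495 0.466 0.156] [0.62 0.57 1.65 0.17 0.7  1.  ] 5.56731032840072e-15
0.041 0.006 [0.495 0.466 0.012] [0.62 0.77 1.74 0.26 0.43 0.89] 4.772745265734953e-11
-0.04 0.15 [0.566 0.427 0.156] [0.51 0.62 1.57 0.19 0.76 0.88] 1.4115575499984614e-10
-0.04 0.006 [0.566 0.427 0.012] [0.51 0.8  1.65 0.27 0.5  0.78] 4.903808265436068e-11
[ 0.19318861 -0.13469369  1.29173391]
[[0.0,0.0,0.0,0.0144,-0.0,-0.0582,0.01],[0.1932,-0.1347,1.2917,0.1853,0.1176,0.029,0.01]]
```

```bash
python3 steer.py '[[0,0,0,0.007,0,-0.029,0.01],[0,0,0,0.0144,0,-0.0582,0.01],[0.02,-0.014,0.13,0.035,0.015,-0.05,0.01],[0.04,-0.028,0.25,0.06,0.03,-0.04,0.01],[0.06,-0.04,0.37,0.085,0.045,-0.03,0.01],[0.08,-0.054,0.49,0.11,0.06,-0.02,0.01],[0.1,-0.067,0.61,0.135,0.075,-0.01,0.01],[0.12,-0.08,0.73,0.16,0.09,0,0.01],[0.14,-0.093,0.85,0.1853,0.105,0.01,0.01],[0.155,-0.107,0.97,0.1853,0.1176,0.02,0.01],[0.17,-0.12,1.09,0.1853,0.1176,0.029,0.01],[0.183,-0.127,1.2,0.1853,0.1176,0.029,0.01],[0.1932,-0.1347,1.2917,0.1853,0.1176,0.029,0.01],[0.1932,-0.1347,1.2917,0.1853,0.1176,0.029,0.01],[0.1932,-0.1347,1.2917,0.1853,0.1176,0.029,0.01]]'; python3 s.py
cat > inh.py <<'E'
from kin import *
import sys
# measure held hanger in tool: handle top (colour) plane and lip/shank, using wrist cloud
col=sys.argv[1];d=cam("wrist");c=cloud(d);h=cv2.cvtColor(d["frame"],cv2.COLOR_BGR2HSV);cv2.imwrite(sys.argv[2],d["frame"])
o=manip.get_obs();q=(c-o["tool_pos"])@o["eef_rot"]   # tool coords
lo,hi=((3,150,60),(20,255,255)) if col=="orange" else ((105,120,40),(130,255,255))
near=(np.linalg.norm(q,axis=-1)<.09)
m=(cv2.inRange(h,lo,hi)>0)&near
P=q[m]@RT_H.T-np.array([.0786,-.0007,-.0065])   # in nominal hanger frame
T=P[P[:,2]>.018];A=np.c_[T[:,:2],np.ones(len(T))];k=np.linalg.lstsq(A,T[:,2],rcond=None)[0]
print("top",len(T),np.percentile(T,[3,50,97],axis=0).round(4).tolist(),"slopes deg",np.degrees(k[:2]).round(2))
a=q@RT_H.T+np.array([-.0786,.0007,.0065])
m=(a[...,0]<-.098)&(a[...,0]>-.15)&(abs(a[...,1])<.045)&(a[...,2]>-.02)&(a[...,2]<.05)
for nm,s in(("shank",m&(a[...,0]>-.115)&(abs(a[...,1])<.01)),("lip",m&(a[...,1]>.008)&(a[...,2]>.015))):
    print(nm,s.sum(),np.percentile(a[s],[5,50,95],axis=0).round(4).tolist() if s.sum() else "")
E
python3 inh.py orange pics/w4.png
```

```text
t: 6.98
tool_pos: [0.4943, 0.4668, 0.1551]
eef_rot: [[0.416, 0.901, 0.122], [0.876, -0.433, 0.213], [0.245, 0.019, -0.969]]
ft_force: [0.1, -0.4, -2.4]
width: 0.0187
finger_force: 59.2
t 6.98 U,V,N 0.0925 0.2855 0.0635 q [0.621 0.575 1.658 0.161 0.689 0.953] rv to RA [-0.2806 -0.3155 -2.4112] F [ 0.1 -0.4 -2.4] w 0.0187 59.21675205230713
top 3830 [[-0.0921, -0.0083, 0.0214], [-0.0761, 0.0005, 0.0234], [-0.0591, 0.0094, 0.0247]] slopes deg [ 0.7  -0.04]
shank 624 [[-0.1141, -0.0034, 0.005], [-0.1064, 0.0003, 0.0071], [-0.0989, 0.0039, 0.0084]]
lip 1024 [[-0.132, 0.0091, 0.0261], [-0.1271, 0.0174, 0.0282], [-0.1219, 0.0262, 0.0297]]
```

```bash
python3 - <<'E'
from h import *
rows([lay(.041,.06),lay(.041,.006)],.01)
d=cam("top")
E
```

```text
[[0.0048,-0.0031,0.0453,-0.0221,-0.0011,0.086,0.01],[0.0048,-0.0031,0.0453,-0.0353,-0.002,0.1384,0.01]]
```

```bash
python3 steer.py '[[0.0048,-0.003,0.045,-0.007,0,0.03,0.01],[0.0048,-0.003,0.045,-0.015,0,0.06,0.01],[0.0048,-0.003,0.045,-0.0221,-0.0011,0.086,0.01],[0.0048,-0.003,0.045,-0.0285,-0.0015,0.112,0.01],[0.0048,-0.003,0.045,-0.034,-0.002,0.133,0.01],[0.0048,-0.003,0.045,-0.0353,-0.002,0.1384,0.01],[0.0048,-0.003,0.045,-0.0353,-0.002,0.1384,0.01],[0.0048,-0.003,0.045,-0.0353,-0.002,0.1384,0.01]]'; python3 s.py; python3 -c "
from h import *
R,p=lay(.041,.006);goto(p,R)"
```

```text
t: 7.75
tool_pos: [0.4956, 0.4655, 0.0133]
eef_rot: [[0.448, 0.886, 0.119], [0.86, -0.463, 0.213], [0.244, 0.007, -0.97]]
ft_force: [-0.1, -0.5, -0.0]
width: 0.0186
finger_force: 59.7
t 7.75 U,V,N 0.0269 0.2839 -0.0622 q [0.618 0.771 1.737 0.258 0.422 0.874] rv to RA [-0.2914 -0.3157 -2.4459] F [-0.1 -0.5 -0. ] w 0.0186 59.6796315908432
rv [0.0028, -0.002, 0.0186] d [0.0001, -0.001, 0.0008] rows>= 0.2
```

```bash
python3 steer.py '[[0,0,0,0,0,0.001,0.034],[0,0,0,0,0,0.001,0.034],[0,0,0,0,0,0.001,0.034],[0,0,0,0,0,-0.01,0.034],[0,0,0,0,0,-0.04,0.034],[0,0,0,0,0,-0.08,0.034],[0,0,0,0,0,-0.12,0.034],[0,0,0,0,0,-0.16,0.06],[0,0,0,0,0,-0.16,0.06]]'; python3 - <<'E'
from h import *
# locate blue handle by side view + top
for nm in("side","top"):
    d=cam(nm);c=cloud(d);h=cv2.cvtColor(d["frame"],cv2.COLOR_BGR2HSV);cv2.imwrite(f"pics/{nm}5.png",d["frame"])
    U=(c-O)@up;V=(c-O)@le;N=(c-O)@n
    m=(cv2.inRange(h,(105,120,40),(130,255,255))>0)&(abs(V)<.05)&(N<.05)&(abs(U)<.2)
    if m.sum()>20: print(nm,m.sum(),np.percentile(np.c_[U[m],V[m],N[m]],[3,50,97],axis=0).round(4).tolist())
print("was top0/side0:")
for nm in("side","top"):
    z=np.load(nm+"0.npz");c=z["c"];h=cv2.cvtColor(z["f"],cv2.COLOR_BGR2HSV);U=(c-O)@up;V=(c-O)@le;N=(c-O)@n
    m=(cv2.inRange(h,(105,120,40),(130,255,255))>0)&(abs(V)<.05)&(N<.05)&(abs(U)<.2);print(nm,m.sum(),np.percentile(np.c_[U[m],V[m],N[m]],[3,50,97],axis=0).round(4).tolist())
goto(B(.1165,.0014,.11),R14)
E
```

```text
t: 8.5
tool_pos: [0.4778, 0.4319, 0.1774]
eef_rot: [[0.449, 0.884, 0.128], [0.857, -0.466, 0.219], [0.253, 0.012, -0.967]]
ft_force: [1.0, 1.5, 0.9]
width: 0.0568
finger_force: 0.0
side 131 [[0.1009, -0.0065, 0.0129], [0.1167, 0.0016, 0.0236], [0.134, 0.0111, 0.0285]]
top 92 [[0.1065, -0.0066, 0.0159], [0.1238, 0.0013, 0.0243], [0.1374, 0.0086, 0.0289]]
was top0/side0:
side 131 [[0.1012, -0.0066, 0.0118], [0.1169, 0.0015, 0.024], [0.1342, 0.0109, 0.0301]]
top 92 [[0.1059, -0.0066, 0.0165], [0.1236, 0.0012, 0.0242], [0.1376, 0.0088, 0.0285]]
rv [0.0139, -0.208, -2.452] d [-0.1313, 0.2162, -0.0687] rows>= 19.7
```

View pics/side5.png

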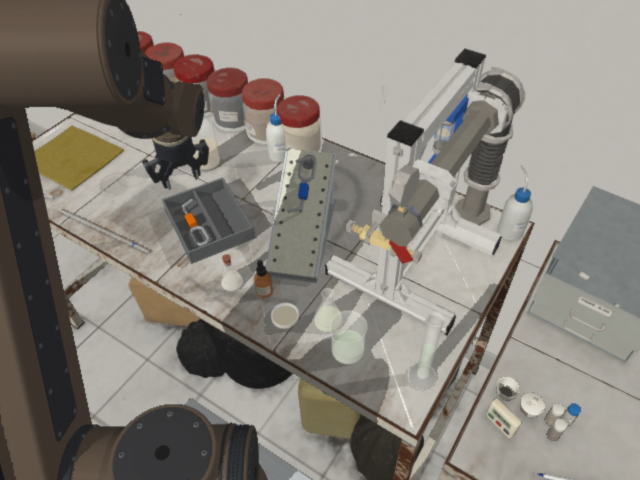

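The side view shows the orange hanger lying flat in the left compartment at (195,225). The blue one still hangs at (303,190), and the bystanders are unmoved.

```bash
python3 - <<'E'
from kin import *
o=manip.get_obs();q=o["joint_positions"];print(np.round(q,2))
st=B(.193,.0014,0);g=B(.1155,.0014,.0062)
q1,e=ik(B(.1155,.0014,.11),R14,[.2,.5,1.9,.1,.5,-1.8]);print(q1.round(2),e)
qq,e=ik(g,R14,q1);print(qq.round(2),e)
for a in(-20,-40,-60,-70):
    M=tw(a,0);qq,e=ik(st+M@(g+.007*up-st)+.0035*n,M@R14,qq);print(a,qq.round(2),e)
goto(B(.1155,.0014,.11),R14)
E
```

```text
[0.59 0.51 1.74 0.18 0.68 0.95]
[ 0.2   0.45  1.73  0.06  0.73 -1.79] 1.610338578420092e-12
[ 0.22  0.62  1.69  0.07  0.59 -1.79] 1.5646982650597593e-15
-20 [ 0.22  0.62  1.67  0.21  0.62 -1.56] 4.0373817518275215e-15
-40 [ 0.23  0.62  1.67  0.35  0.61 -1.33] 6.502588787392688e-13
-60 [ 0.23  0.62  1.66  0.49  0.59 -1.1 ] 2.2588683624703e-13
-70 [ 0.23  0.62  1.66  0.55  0.57 -0.98] 1.1460605031167143e-15
rv [0.0139, -0.208, -2.452] d [-0.132, 0.2156, -0.0685] rows>= 19.7
```

```bash
python3 steer.py '[[0.0007,-0.01,-0.122,0,0,-0.03,0.06],[0.0014,-0.021,-0.245,-0.02,0.02,-0.0685,0.06],[0.002,-0.031,-0.367,-0.03,0.05,-0.0685,0.06],[0.0028,-0.042,-0.49,-0.05,0.08,-0.0685,0.06],[0.0035,-0.052,-0.613,-0.07,0.11,-0.0685,0.06],[0.004,-0.062,-0.735,-0.09,0.14,-0.0685,0.06],[0.005,-0.073,-0.858,-0.11,0.17,-0.0685,0.06],[0.0056,-0.083,-0.98,-0.12,0.195,-0.0685,0.06],[0.006,-0.094,-1.1,-0.132,0.2156,-0.0685,0.06],[0.007,-0.104,-1.226,-0.132,0.2156,-0.0685,0.06],[0.0077,-0.114,-1.348,-0.132,0.2156,-0.0685,0.06],[0.0084,-0.125,-1.47,-0.132,0.2156,-0.0685,0.06],[0.009,-0.135,-1.59,-0.132,0.2156,-0.0685,0.06],[0.01,-0.146,-1.716,-0.132,0.2156,-0.0685,0.06],[0.0105,-0.156,-1.84,-0.132,0.2156,-0.0685,0.06],[0.011,-0.166,-1.96,-0.132,0.2156,-0.0685,0.06],[0.012,-0.177,-2.08,-0.132,0.2156,-0.0685,0.06],[0.0126,-0.187,-2.2,-0.132,0.2156,-0.0685,0.06],[0.013,-0.198,-2.32,-0.132,0.2156,-0.0685,0.06],[0.0139,-0.208,-2.44,-0.132,0.2156,-0.0685,0.06]]'; python3 s.py
python3 steer.py '[[0,0,0,0,0,0,0.06],[0,0,0,0,0,0,0.06]]' >/dev/null
python3 - <<'E'
from h import *
d=cam("wrist");c=cloud(d);h=cv2.cvtColor(d["frame"],cv2.COLOR_BGR2HSV)
U=(c-O)@up;V=(c-O)@le;N=(c-O)@n
m=(cv2.inRange(h,(105,120,40),(130,255,255))>0)&(abs(V)<.04)&(N>.019)&(N<.03)&(U>0)&(U<.2)
print(np.percentile(np.c_[U[m],V[m],N[m]],[3,50,97],axis=0).round(4).tolist(),cv2.minAreaRect(np.c_[U[m],V[m]].astype(np.float32)))
goto(B(.1155,.0014,.0062),R14)
E
```

```text
t: 10.27
tool_pos: [0.5991, 0.2031, 0.2029]
eef_rot: [[-0.903, -0.37, 0.216], [-0.36, 0.929, 0.086], [-0.233, 0.0, -0.973]]
ft_force: [-0.0, -0.5, 0.1]
width: 0.0597
finger_force: 0.0
t 10.27 U,V,N 0.1132 0.0018 0.1066 q [ 0.206  0.457  1.729  0.061  0.725 -1.785] rv to RA [-0.0017 -0.2512 -0.0054] F [-0.  -0.5  0.1] w 0.0597 0.0
[[0.1008, -0.0078, 0.0219], [0.1174, 0.0014, 0.024], [0.134, 0.0105, 0.0254]] ((0.1177191361784935, 0.0014059292152523994), (0.03557262942194939, 0.020041052252054214), 1.3378826379776)
rv [-0.0011, -0.0065, -0.016] d [-0.0268, 0.0003, 0.0973] rows>= 2.4
```

```bash
python3 steer.py '[[0,-0.005,-0.012,-0.0268,0.0003,0.03,0.06],[0,-0.005,-0.012,-0.0268,0.0003,0.06,0.06],[0,-0.005,-0.012,-0.0268,0.0003,0.085,0.06],[0,-0.005,-0.012,-0.0268,0.0003,0.0975,0.06],[0,-0.005,-0.012,-0.0268,0.0003,0.0975,0.06],[0,-0.005,-0.012,-0.0268,0.0003,0.0975,0.01],[0,-0.005,-0.012,-0.0268,0.0003,0.0975,0.01],[0,-0.005,-0.012,-0.0268,0.0003,0.0975,0.01],[0,-0.005,-0.012,-0.0268,0.0003,0.0975,0.01],[0,-0.005,-0.012,-0.0268,0.0003,0.0975,0.01],[0,-0.005,-0.012,-0.0268,0.0003,0.0975,0.01]]' 60; python3 s.py;  python3 - <<'E'
from h import *
o=manip.get_obs()
rows([(o["eef_rot"],o["tool_pos"]+.0035*n+.007*up)],.01)
E
```

```text
t: 11.4
tool_pos: [0.6452, 0.2213, 0.1179]
eef_rot: [[-0.899, -0.375, 0.225], [-0.364, 0.927, 0.089], [-0.242, -0.002, -0.97]]
ft_force: [-2.7, -1.5, 7.1]
width: 0.0186
finger_force: 59.1
t 11.4 U,V,N 0.1173 0.0013 0.0083 q [ 0.219  0.622  1.687  0.068  0.593 -1.788] rv to RA [-0.0017 -0.2419  0.0003] F [-2.7 -1.5  7.1] w 0.0186 59.12933349609375
[[0.0,0.0,0.0,-0.006,-0.0,-0.0051,0.01]]
```

```bash
python3 steer.py '[[0,0,0,-0.001,0,-0.003,0.01],[0,0,0,-0.0057,0,-0.0063,0.01],[0,0,0,-0.0057,0,-0.0063,0.01],[0,0,0,-0.0057,0,-0.0063,0.01]]'; python3 s.py; python3 - <<'E'
from h import *
rows(twist(B(.1934,.0014,0),-70,0,0,0.001,10),.01)
E
```

```text
t: 11.73
tool_pos: [0.6489, 0.2229, 0.1239]
eef_rot: [[-0.9, -0.375, 0.223], [-0.365, 0.927, 0.089], [-0.24, -0.001, -0.971]]
ft_force: [-0.8, 0.5, -2.6]
width: 0.0187
finger_force: 58.7
t 11.73 U,V,N 0.1237 0.0014 0.0117 q [ 0.221  0.619  1.67   0.066  0.614 -1.784] rv to RA [-0.0015 -0.2435  0.0003] F [-0.8  0.5 -2.6] w 0.0187 58.68890941143036
[[-0.0295,0.0002,0.1186,-0.0005,0.0085,-0.0002,0.01],[-0.0589,0.0003,0.2371,-0.002,0.0169,-0.0007,0.01],[-0.0884,0.0005,0.3557,-0.0044,0.025,-0.0014,0.01],[-0.1178,0.0007,0.4743,-0.0078,0.0327,-0.0024,0.01],[-0.1473,0.0009,0.5928,-0.0121,0.04,-0.0036,0.01],[-0.1768,0.001,0.7114,-0.0172,0.0466,-0.005,0.01],[-0.2062,0.0012,0.83,-0.0231,0.0526,-0.0065,0.01],[-0.2357,0.0014,0.9485,-0.0296,0.0578,-0.0083,0.01],[-0.2651,0.0015,1.0671,-0.0367,0.0621,-0.0101,0.01],[-0.2946,0.0017,1.1857,-0.0443,0.0655,-0.0121,0.01]]
```

```bash
python3 steer.py '[[-0.0295,0,0.1186,-0.0005,0.0085,0,0.01],[-0.0589,0,0.2371,-0.002,0.0169,-0.0005,0.01],[-0.0884,0,0.3557,-0.0044,0.025,-0.0012,0.01],[-0.1178,0,0.4743,-0.0078,0.0327,-0.002,0.01],[-0.1473,0,0.5928,-0.0121,0.04,-0.0032,0.01],[-0.1768,0.001,0.7114,-0.0172,0.0466,-0.0046,0.01],[-0.2062,0.001,0.83,-0.0231,0.0526,-0.006,0.01],[-0.2357,0.001,0.9485,-0.0296,0.0578,-0.008,0.01],[-0.2651,0.0015,1.0671,-0.0367,0.0621,-0.0101,0.01],[-0.2946,0.0017,1.1857,-0.0443,0.0655,-0.0121,0.01],[-0.2946,0.0017,1.1857,-0.0443,0.0655,-0.0121,0.01],[-0.2946,0.0017,1.1857,-0.0443,0.0655,-0.0121,0.01]]'; python3 s.py
python3 steer.py '[[0,0,0,0.0012,0,-0.005,0.01],[0,0,0,0.0012,0,-0.005,0.01],[0,0,0,0.0024,0,-0.010,0.01],[0,0,0,0.0024,0,-0.010,0.01]]' >/dev/null; python3 s.py
```

```text
t: 12.73
tool_pos: [0.661, 0.2985, 0.1453]
eef_rot: [[-0.721, 0.64, 0.265], [0.69, 0.633, 0.351], [0.057, 0.436, -0.898]]
ft_force: [0.9, 0.7, -2.1]
width: 0.0184
finger_force: 58.7
t 12.73 U,V,N 0.1687 0.0669 0.0122 q [ 0.234  0.62   1.658  0.545  0.571 -0.98 ] rv to RA [ 0.1465 -0.2145 -1.2114] F [ 0.9  0.7 -2.1] w 0.0184 58.66097331047058
t 13.07 U,V,N 0.1694 0.0668 0.0236 q [ 0.232  0.601  1.663  0.537  0.582 -0.968] rv to RA [ 0.1474 -0.2132 -1.2139] F [-0.2  0.  -1.2] w 0.0183 58.69896948337555
```

Free of contact. I'll lift further and carry it to the right compartment.

```bash
python3 steer.py '[[0,0,0,0.0024,0,-0.010,0.01],[0,0,0,0.0049,0,-0.020,0.01],[0,0,0,0.0073,0,-0.030,0.01],[0,0,0,0.0146,0,-0.060,0.01],[0,0,0,0.022,0,-0.090,0.01],[0,0,0,0.022,0,-0.090,0.01]]'; python3 s.py; python3 - <<'E'
from h import *
rows([lay(-.04,.15,(-.0761,0,.0083))],.01)
E
```

```text
t: 13.57
tool_pos: [0.6166, 0.2801, 0.2433]
eef_rot: [[-0.719, 0.639, 0.272], [0.692, 0.629, 0.353], [0.054, 0.443, -0.895]]
ft_force: [1.1, 0.5, -0.5]
width: 0.0185
finger_force: 59.1
t 13.57 U,V,N 0.172 0.0666 0.1213 q [ 0.22   0.441  1.692  0.461  0.696 -0.882] rv to RA [ 0.1505 -0.2072 -1.2138] F [ 1.1  0.5 -0.5] w 0.0185 59.0646368265152
[[0.1984,-0.1359,1.2939,0.1339,0.0204,0.1132,0.01]]
```

```bash
python3 steer.py '[[0.02,-0.014,0.12,0.03,0.003,0.01,0.01],[0.036,-0.025,0.24,0.06,0.006,0.02,0.01],[0.055,-0.038,0.36,0.09,0.01,0.03,0.01],[0.074,-0.05,0.48,0.12,0.015,0.04,0.01],[0.092,-0.063,0.6,0.1339,0.02,0.055,0.01],[0.11,-0.076,0.72,0.1339,0.0204,0.07,0.01],[0.129,-0.088,0.84,0.1339,0.0204,0.085,0.01],[0.147,-0.1,0.96,0.1339,0.0204,0.1,0.01],[0.166,-0.113,1.08,0.1339,0.0204,0.1132,0.01],[0.184,-0.126,1.2,0.1339,0.0204,0.1132,0.01],[0.1984,-0.1359,1.2939,0.1339,0.0204,0.1132,0.01],[0.1984,-0.1359,1.2939,0.1339,0.0204,0.1132,0.01],[0.1984,-0.1359,1.2939,0.1339,0.0204,0.1132,0.01]]'; python3 s.py; python3 inh.py blue pics/w6.png; python3 - <<'E'
from h import *
rows([lay(-.04,.05,(-.0761,0,.0083)),lay(-.04,.006,(-.0761,0,.0083))],.01)
E
```

```text
t: 14.65
tool_pos: [0.5643, 0.4257, 0.1523]
eef_rot: [[0.469, 0.877, 0.109], [0.851, -0.481, 0.211], [0.237, -0.006, -0.971]]
ft_force: [-0.7, 0.2, -1.9]
width: 0.0185
finger_force: 59.0
t 14.65 U,V,N 0.1349 0.2212 0.0379 q [0.505 0.619 1.574 0.193 0.758 0.88 ] rv to RA [-0.308  -0.3211 -2.466 ] F [-0.7  0.2 -1.9] w 0.0185 59.03222858905792
top 3755 [[-0.095, -0.0078, 0.0202], [-0.079, 0.0011, 0.0221], [-0.0622, 0.0099, 0.0235]] slopes deg [ 0.92 -0.23]
shank 626 [[-0.1144, -0.0026, 0.0035], [-0.1066, 0.0012, 0.0056], [-0.0988, 0.0049, 0.007]]
lip 1051 [[-0.1347, 0.0089, 0.0245], [-0.1298, 0.0179, 0.0267], [-0.1246, 0.0272, 0.0281]]
[[-0.0048,0.0042,-0.0002,-0.0225,0.0004,0.0913,0.01],[-0.0048,0.0042,-0.0002,-0.0329,0.0006,0.134,0.01]]
```

```bash
python3 steer.py '[[-0.0048,0.004,0,-0.007,0,0.03,0.01],[-0.0048,0.004,0,-0.015,0,0.06,0.01],[-0.0048,0.004,0,-0.0225,0.0004,0.0913,0.01],[-0.0048,0.004,0,-0.0275,0.0005,0.112,0.01],[-0.0048,0.004,0,-0.031,0.0006,0.128,0.01],[-0.0048,0.004,0,-0.0329,0.0006,0.1345,0.01],[-0.0048,0.004,0,-0.0329,0.0006,0.1345,0.01],[-0.0048,0.004,0,-0.0329,0.0006,0.1345,0.01]]'; python3 -c "
from h import *
R,p=lay(-.04,.006,(-.0761,0,.0083));goto(p,R)"
```

```text
t: 15.37
tool_pos: [0.564, 0.4258, 0.0143]
eef_rot: [[0.464, 0.878, 0.116], [0.852, -0.478, 0.212], [0.242, 0.0, -0.97]]
ft_force: [-0.9, 0.9, -1.8]
width: 0.0187
finger_force: 59.4
rv [0.0002, -0.0001, 0.0007] d [-0.0001, 0.0002, -0.0001] rows>= 0.0
```

```bash
python3 steer.py '[[0,0,0,0,0,0.001,0.01],[0,0,0,0,0,0.001,0.034],[0,0,0,0,0,0.001,0.034],[0,0,0,0,0,0.001,0.034],[0,0,0,0,0,-0.01,0.034],[0,0,0,0,0,-0.04,0.034],[0,0,0,0,0,-0.08,0.034],[0,0,0,0,0,-0.12,0.034],[0,0,0,0,0,-0.16,0.034],[0,0,0,0,0,-0.16,0.034],[0,0,0,0,0,-0.16,0.034]]'; python3 - <<'E'
from h import *
d=cam("side");cv2.imwrite("pics/side7.png",cv2.resize(d["frame"][120:360,120:440],None,fx=2.4,fy=2.4,interpolation=2))
c=cloud(d);h=cv2.cvtColor(d["frame"],cv2.COLOR_BGR2HSV)
for lo,hi in(((3,150,60),(20,255,255)),((105,120,40),(130,255,255))):
    m=(cv2.inRange(h,lo,hi)>0);q=c-TC;x=q@tx_;y=q@ty_;m&=(abs(x)<.1)&(abs(y)<.085)
    print(m.sum(),np.median(np.c_[x[m],y[m],q[m][:,2]],axis=0).round(4))
E
```

```text
t: 16.28
tool_pos: [0.5461, 0.3918, 0.1723]
eef_rot: [[0.465, 0.877, 0.12], [0.851, -0.48, 0.214], [0.245, 0.002, -0.969]]
ft_force: [-0.2, 0.1, -0.2]
width: 0.0339
finger_force: 0.0
126 [0.0093 0.041  0.0285]
124 [ 0.009  -0.037   0.0289]
```

View pics/side7.png

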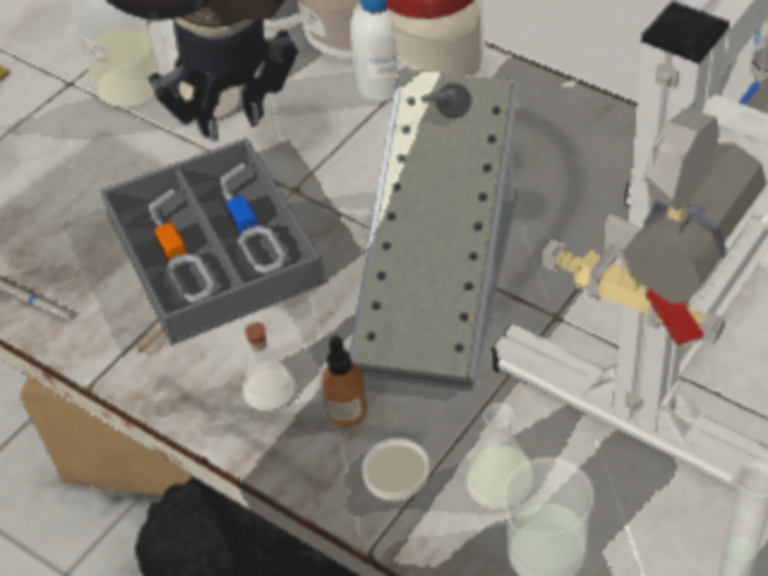

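Both hangers lie flat in their own compartments, orange at (170,240) and blue at (240,213). The rack is empty, the bystanders are standing, and the gripper is clear.

```bash
python3 -c "
from station import manip
print(manip.hand_in())"
```

```text
the job is handed in; nothing more can be done
None
```

The job is handed in: both hangers were unhooked in order and lie flat, one in each tray compartment, with the glassware and bottles left standing (16.3 s of robot time used); the hand-in returned no verdict.

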